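# Uncover the board and mark it in the sprung lever press

## Robot

A 7-joint arm with a two-finger parallel gripper is mounted at the origin on the work surface. World frame = base frame: x ahead of the robot, y to its left, z up, the work surface at z = 0. Lengths are in m, angles in degrees, forces in N, time in s.
With the tool pointing down it reaches from about 0.425 to 0.875 m from the base axis. Payload 4.7 kg.
Tool frame: the origin (TCP) lies midway between the tips of the shut fingers; the grasp point (between the pads) lies 19 mm behind it; z points along the fingers, x is the direction in which the jaws open and shut, and the axes are right-handed (so a half turn about z gives the same grasp; the last joint's range is limited). The gripper opens to 87 mm and grips with 3 to 60 N. Pads are 19 mm wide; open, the fingers measure 117 mm over their backs; the gripper's body (75 mm by 190 mm) begins 51 mm behind the grasp point.
Start: joints at [73.344, 18.392, -4.016, 83.108, 1.295, 78.541, -3.26], TCP at [0.195, -0.62, 0.223] pointing down, gripper open.
Joint ranges: [-163.93, 163.93], [-17.29, 119.83], [-79.2, 71.16], [3.27, 140.29], [-89.18, 269.18], [5.43, 117.66], [-154.24, 154.24]. Speed limits (degrees/s): [147.25, 147.25, 180, 180, 180, 180, 180].

## Interface

Orientations are given as [roll, pitch, yaw] about the fixed x, y, z axes, in that order (R = Rz(yaw) Ry(pitch) Rx(roll)).
In Python, from cell import env gives the robot as it stands.
- The arm moves only by the tool carry_out, never from a script. Its argument "plan" is a list of rows, each an object with "grip": the closure, from 0 (fully open) to 1 (shut); "dp": the shift along the tool's x, y, z in m, a list of three; "rotation": the turn, a rotation vector about the tool's x, y, z in degrees, a list of three. In form: [{"grip": grip, "dp": [dx, dy, dz], "rotation": [wx, wy, wz]}, ...]. A call has 1 to 8 rows; each row shifts and turns the pose as measured when the row begins, along the tool's axes as they then stand; what a row does not reach is not made up. A row lasts 1/12 s, in which the tool goes at most 41.7 mm and 7.16 degrees, less where a joint would pass 70% of its speed; a pose out of reach is approached as far as the arm can. A call is refused whole if a number of a shift passes 0.0417 or a number of a turn 7.16, either way. A call with a gripper value outside its range is refused whole. The fingers move at their own pace and stop on an object; "force" is the grip in N (left out, the last holds). Time passes only in rows, so rows that do not move let the fingers close. It gives the time, the measured TCP pose, the force and the opening at its end, in the units of the state.
- env.get_obs(): the state, without advancing time (a new reading comes with each control period).
- env.read_camera(name): name is "scene" or "top"; returns the picture (384x512x3 uint8, red, green, blue); there is no depth.
- env.camera_params(name): a dict with "fx", "fy", "cx", "cy" (pixels), "k1" (the pictures are not rectified: a ray, as slopes to the right and down, at radius r is drawn at 1 + k1 r^2 times it, then the intrinsics apply), "R" (3x3) and "t" (3): a world point X has camera coordinates R X + t. Camera axes: x right, y down, z forward; pixel columns grow to the right and rows downward; lengths in m; the calibration is good to about 2 mm. A picture is of the moment at which its call begins. camera_params takes no time and is no camera call.
- env.sign_off(): hands the job in, once; it reports no verdict.
The state is a dict: "time_s": time; "qpos": joint angles; "joint_velocities": joint speeds; "effort": joint torques, N m; "tool_pos": TCP position; "tool_rot": TCP orientation; "force": force on the tool from outside, world axes, zero at the start; "wrist_torque": the same for the moment, N m; "grip_width": finger opening in m.
Only numpy, scipy, OpenCV 4.12 (cv2) and the standard library are available. Lean on these libraries where they do the work, as an engineer would, in place of code of your own. Each camera call takes 0.05 s, during which the arm holds its last target. There are 200 camera calls.

## Task

Lift the orange dust cover off the wooden board on the marking press and set it down upright, not dropped, in the middle of the black rubber mat. Then pull the press lever down until the punch bites firmly into the board, without crushing it, keep it there for about a second, and ease the lever slowly, over some five seconds, all the way back up without letting it spring back. Leave the board where it lies on the bed and do not disturb the other things.

Things in the scene. Friction and masses are not known exactly. Their poses are not given: they have to be found in the camera images.
- press: grey hand marking press, fixed to the table, base 280 x 190 x 20 mm. Origin on the table under the lever's pivot, x away from the operator, z up; the lever swings towards -x. The pivot axis is along y, 150 mm above the origin, between two side plates 167 mm apart inside, 175 mm high.
- bed: steel bed of the press, 170 x 130 x 20 mm, origin at the centre of its underside, 120 mm from the press origin towards -x and 20 mm up; so its top is 40 mm above the table. The board and the cover stand on it.
- lever (a joint): angle of the sprung lever, rad: 0 fully up against a hard stop (leaning 0.35 rad back, to +x, past upright), grows as the bar is pulled towards -x and down; level at 1.92, hard end at 2.2. The punch meets the bare board somewhere between 1.93 and 2.13: the punch is set in or out by a screw, a different amount each time, and this is not measured, so feel for it.
- lever_bar (a point): middle of the lever's orange round grip bar, 24 mm thick, along the press's y, 138 mm free between the two side arms (10 mm thick, 22 mm wide). Spring and weight need about 2 N at the bar near the top and 7 N at the bottom; a lever let go flies up. A firm mark needs at least 13 N more than the spring (18 N more is right); the board is crushed at about 45 N more.
- lever_pivot (a point): the lever's pivot, 190 mm from the bar, midway between the side plates. The arms run from here to the bar. A cross beam between them, 100 mm from the pivot, carries the brass punch (24 mm thick, round nose), which points towards the operator when the lever is up; its nose stands 70 to 86 mm off the line from pivot to bar.
- board: loose light wooden board, 130 x 90 x 22 mm, long side along the press's x, lying on the bed under the cover; origin at the centre of its underside.
- cover: loose orange dust cover, an upside-down open box 152 x 112 x 45 mm with walls 5 mm thick, standing on the bed over the board; origin at the centre of its lower rim, z up, x along its long side. About 0.3 kg. It must be lifted straight up by 30 mm or more to clear the board.
- cover_grip (a point): middle of the black bar handle on top of the cover, 74 mm above the cover's origin; the bar runs along the cover's x, 86 mm long, 16 mm wide, 16 mm high, with a 21 mm gap under it.
- mat: flat black rubber mat fixed to the table, to the left or right of the press, 210 x 170 x 4 mm; origin at the centre of its underside, x along its long side.
- wrench: bystander: steel wrench, 150 mm, lying in the grey tray (210 x 170 x 45 mm) on the other side of the press from the mat
- discs: bystander: stack of sanding discs, 70 mm across, 25 mm high, in the grey tray
- glue: bystander: yellow glue bottle, 56 mm across, 150 mm high
- blank: bystander: darker wooden blank, 160 x 90 x 20 mm, lying on the table
- screwdriver: bystander: orange screwdriver, 180 mm, lying on the table
- tape: bystander: yellow tape roll, 80 mm across, 30 mm high, lying flat
Things that resemble listed ones, but are neither listed nor needed, are in the scene too. What is shaped like the cover but green or pink is not meant.

How it is judged (in metres and radians):
On the way, in this order (a step that is already met when the one before it is completed fails the run):
1. the cover stands on the mat, let go, with the lever still up (horizontal distance between cover and mat below 0.04 m and z of cover in the frame of mat below 0.008 m and angle between cover's own z axis and vertical below 0.08 rad and contact force between the fingers and cover below 0.1 N and value of joint lever below 0.15 rad), for 0.3 s.
2. the lever is down and the punch presses the board on the bed with at least 25 N, for 0.5 s (value of joint lever above 1.8 rad and contact force between board and bed above 25 N), for 0.5 s.
3. the lever is all the way back up (value of joint lever below 0.06 rad), for 0.2 s.
At the end, for the whole second after the job is handed in: The cover stands upright on the mat, let go and still, its centre within 40 mm of the mat's centre; the lever is fully up (within 0.06 rad); the board lies on the bed within 12 mm of where it was (horizontal distance between cover and mat below 0.04 m and z of cover in the frame of mat below 0.008 m and angle between cover's own z axis and vertical below 0.08 rad and contact force between the fingers and cover below 0.1 N and value of joint lever below 0.06 rad and z of board in the frame of bed below 0.024 m and distance of board from where it was at the start of the episode below 0.012 m and linear speed of cover below 0.02 m/s); the robot touches nothing.
It fails at once if the lever springs back faster than 1.5 rad/s (velocity of joint lever below -1.5 rad/s).
It fails at once if the board is crushed: pressed on the bed with more than 95 N (contact force between board and bed above 95 N).
It fails at once if the cover is dropped: let go more than 25 mm above the mat (contact force between each of the arm, the fingers and cover below 0.05 N and z of cover in the frame of mat above 0.029 m and horizontal distance between cover and mat below 0.12 m).
It fails at once if a bystander is moved by more than 30 mm (distance of any of wrench, discs, glue, blank, screwdriver, tape from where it was at the start of the episode above 0.03 m).
It also fails if it takes over 72 s, if anything falls off the work surface, if the arm or the gripper's body presses on something with over 40 N, if the wrist force passes 120 N, or if a joint passes its speed limit or range.

## Working session

There is one attempt and no reset: what is moved stays moved. The work goes in short steps, Python scripts to look and compute and a tool call to move; the robot and the scene stay as the last step left them, time stands still between calls to the robot, and variables do not carry over. Pictures are saved under pics/ and viewed, about 8 in all and at most 12, crops included, and the job is handed in when it is done.

Besides the shell and the picture viewer there is one more tool, called as name([rows], argument=value, ...), one row to a line, values as JSON. carry_out: Moves the arm, as the interface text tells. Its arguments: {"type":"object","properties":{"plan":{"type":"array","items":{"type":"object","properties":{"grip":{"type":"number"},"dp":{"type":"array","items":{"type":"number"}},"rotation":{"type":"array","items":{"type":"number"}}}}},"force":{"type":"number"}},"required":["plan"]}

```bash
mkdir -p pics && ls
python3 - <<'E'
from cell import env
import cv2
for n in("scene","top"):
    im=env.read_camera(n); cv2.imwrite(f"pics/{n}0.png",cv2.resize(im[:,:,::-1],(800,600),interpolation=cv2.INTER_CUBIC))
    cv2.imwrite(f"{n}0_raw.png",im[:,:,::-1])
    print(n,env.camera_params(n))
print(env.get_obs())
E
```

```text
pics
scene {'fx': 481.8547035244986, 'fy': 481.8547035244986, 'cx': 255.764792513281, 'cy': 191.63200130212917, 'k1': -0.06704897210791211, 'R': array([[ 0.27277585,  0.96206944, -0.00396653],
       [ 0.80942175, -0.23172023, -0.53957592],
       [-0.52002862,  0.14397268, -0.84192761]]), 't': array([-0.11119802, -0.2423412 ,  2.35724253])}
top {'fx': 412.38844945710355, 'fy': 412.38844945710355, 'cx': 246.43075198152707, 'cy': 189.08326888125015, 'k1': 0.0038643970775762435, 'R': array([[-0.00126431, -0.99997856, -0.00642574],
       [-0.99587759,  0.00184188, -0.09068867],
       [ 0.09069856,  0.00628459, -0.99585856]]), 't': array([0.01494935, 0.45165064, 1.46216506])}
{'time_s': 0.1, 'qpos': array([73.34386976, 18.43443986, -4.01436353, 83.16787561,  1.29365264,
       78.54193688, -3.26041128]), 'joint_velocities': array([ 0.04326893, -0.11925801, -0.03048215, -0.21272105, -0.01691976,
       -0.04985706,  0.01826609]), 'effort': array([-2.42542974e-04, -4.92570734e+01, -4.05293601e-01, -3.13399351e+01,
       -6.39047334e-02,  3.94768640e-02,  1.09449613e-04]), 'tool_pos': array([ 0.19486684, -0.619576  ,  0.22157527]), 'tool_rot': array([ 1.79995422e+02,  9.90989893e-02, -7.25360684e+01]), 'force': array([ 0.30704808, -0.42459903, -0.84969894]), 'wrist_torque': array([-0.04238188, -0.05236004, -0.01510067]), 'grip_width': 0.08663673191729211}
```

View pics/scene0.png

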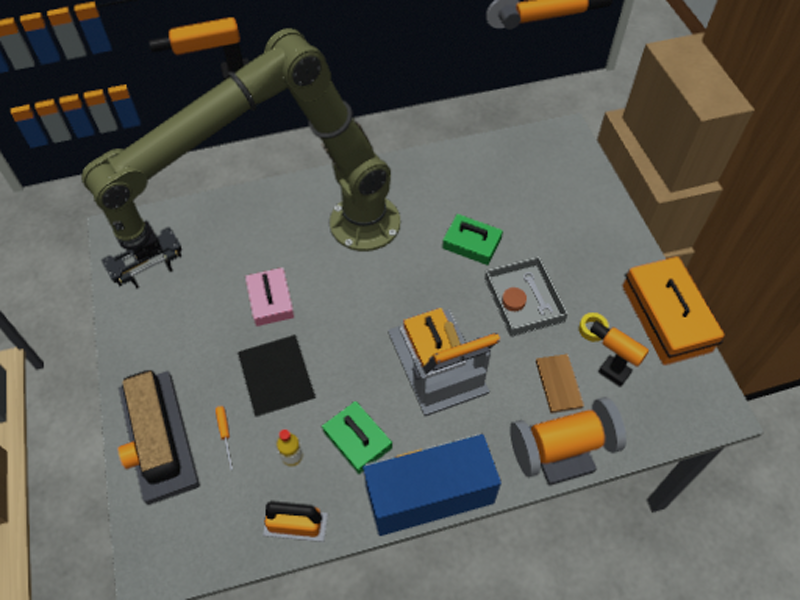

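View pics/top0.png

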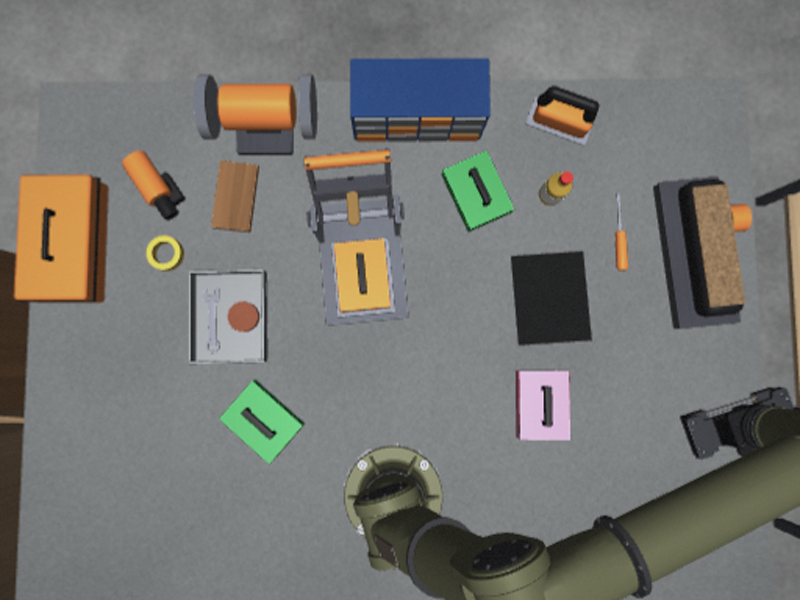

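The press is ahead of the robot (top view, cover handle near (361,273), lever bar at (347,158)), and the mat is to its right at (551,297). I'll enlarge both.

```bash
python3 - <<'E'
import cv2,numpy as np
t=cv2.imread("top0_raw.png"); s=cv2.imread("scene0_raw.png")
a=cv2.resize(t[90:215,185:275],None,fx=4.4,fy=4.4,interpolation=cv2.INTER_CUBIC) # 396x550
b=cv2.resize(s[190:270,240:325],None,fx=4.4,fy=4.4,interpolation=cv2.INTER_CUBIC)
c=np.zeros((600,800,3),np.uint8); c[:a.shape[0],:a.shape[1]]=a; c[:b.shape[0],410:410+b.shape[1]]=b
cv2.imwrite("pics/crop0.png",c)
E
cat > h.py <<'E'
from cell import env
import numpy as np, cv2
from scipy.spatial.transform import Rotation as R
def ray(n,px):
    p=env.camera_params(n); K=np.array([[p['fx'],0,p['cx']],[0,p['fy'],p['cy']],[0,0,1]])
    u=cv2.undistortPoints(np.array([[px]],float),K,np.array([p['k1'],0,0,0]))[0,0]
    Rm=np.array(p['R']);return -Rm.T@p['t'],Rm.T@np.array([u[0],u[1],1])
def at(n,px,z):
    o,d=ray(n,px);return o+d*(z-o[2])/d[2]
def proj(n,X):
    p=env.camera_params(n); K=np.array([[p['fx'],0,p['cx']],[0,p['fy'],p['cy']],[0,0,1]])
    return cv2.projectPoints(np.atleast_2d(np.array(X,float)),cv2.Rodrigues(np.array(p['R']))[0],np.array(p['t']),K,np.array([p['k1'],0,0,0]))[0][:,0]
E
python3 - <<'E'
import cv2,numpy as np
from h import *
t=cv2.imread("top0_raw.png"); hsv=cv2.cvtColor(t,cv2.COLOR_BGR2HSV)
def quad(m,n):
    c=max(cv2.findContours(m,0,2)[0],key=cv2.contourArea); r=cv2.minAreaRect(c);print(n,r,[tuple(p) for p in cv2.boxPoints(r).round(1)]);return cv2.boxPoints(r)
m=(t.max(2)<40).astype(np.uint8); m2=np.zeros_like(m); m2[150:225,320:385]=m[150:225,320:385]
print(np.array([at("top",p,.004) for p in quad(m2,"mat")]).round(4))
m2=np.zeros_like(m); m2[155:195,220:240]=(t.max(2)<60)[155:195,220:240]
print(np.array([at("top",p,.122) for p in quad(m2,"handle")]).round(4))
o=cv2.inRange(hsv,(5,120,120),(25,255,255)); m2=np.zeros_like(m); m2[145:205,205:260]=o[145:205,205:260]
print(np.array([at("top",p,.085) for p in quad(m2,"cover")]).round(4))
m2=np.zeros_like(m); m2[92:112,185:260]=o[92:112,185:260]
print(np.array([at("top",p,.33) for p in quad(m2,"bar")]).round(4))
E
```

```text
mat ((352.2186279296875, 190.26361083984375), (56.35256576538086, 45.61048889160156), 85.03025817871094) [(np.float32(327.1), np.float32(164.2)), (np.float32(372.5), np.float32(160.2)), (np.float32(377.4), np.float32(216.4)), (np.float32(331.9), np.float32(220.3))]
[[ 0.544  -0.2801  0.004 ]
 [ 0.5581 -0.446   0.004 ]
 [ 0.3536 -0.4576  0.004 ]
 [ 0.3396 -0.2938  0.004 ]]
handle ((231.5, 187.0), (1.0, 0.0), 180.0) [(np.float32(232.0), np.float32(187.0)), (np.float32(232.0), np.float32(187.0)), (np.float32(231.0), np.float32(187.0)), (np.float32(231.0), np.float32(187.0))]
[[0.4495 0.062  0.122 ]
 [0.4495 0.062  0.122 ]
 [0.4495 0.0653 0.122 ]
 [0.4495 0.0653 0.122 ]]
cover ((231.33596801757812, 175.77755737304688), (43.89661407470703, 32.187686920166016), 84.5596694946289) [(np.float32(213.2), np.float32(155.5)), (np.float32(245.3), np.float32(152.4)), (np.float32(249.4), np.float32(196.1)), (np.float32(217.4), np.float32(199.2))]
[[0.5631 0.1288 0.085 ]
 [0.5735 0.0177 0.085 ]
 [0.4216 0.0035 0.085 ]
 [0.4113 0.1135 0.085 ]]
bar ((221.9303436279297, 101.76854705810547), (7.679536819458008, 54.61003875732422), 84.5596694946289) [(np.float32(194.4), np.float32(100.5)), (np.float32(248.7), np.float32(95.4)), (np.float32(249.5), np.float32(103.0)), (np.float32(195.1), np.float32(108.2))]
[[0.6817 0.1629 0.33  ]
 [0.6965 0.0052 0.33  ]
 [0.6738 0.0032 0.33  ]
 [0.659  0.1606 0.33  ]]
```

View pics/crop0.png

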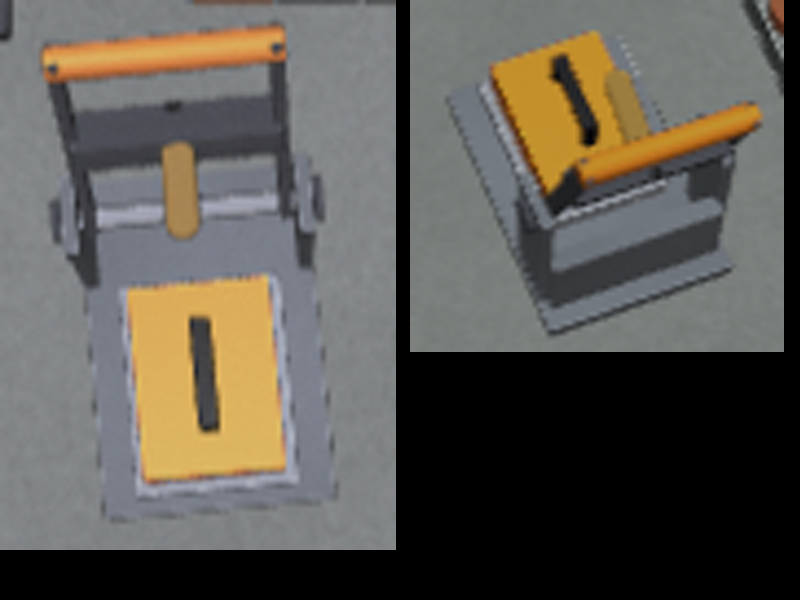

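Crop: the cover top is square on the bed, with its handle centre at crop (203,373). The lever is up, with its bar from (45,62) to (285,43). Cover centre is about (0.492, 0.066), yaw about 5.5°, and mat centre about (0.449, -0.369). Next I'll refine these and start moving.

Run:
```python
from h import *
c=lambda x,y:(x/4.4+185-.39,y/4.4+90-.39)
print("handle ends",at("top",c(199,317),.122),at("top",c(209,432),.122))
print("base corners",at("top",c(105,520),.02),at("top",c(335,497),.02))
for n,a in(("L",(84,190)),("R",(290,180))): print(n,at("top",c(*a),.15))
# scene-camera consistency: bar ends, handle
s=lambda x,y:((x-410)/4.4+240-.39,y/4.4+190-.39)
print("handle scene",at("scene",s(560,65),.122),at("scene",s(592,135),.122))
for e in((580,173),(755,113)): print("bar scene",at("scene",s(*e),.335))
```

```text
handle ends [0.53534513 0.06940525 0.122     ] [0.44686883 0.06157904 0.122     ]
base corners [0.38464719 0.15037785 0.02      ] [ 0.40309514 -0.03701626  0.02      ]
L [0.62800571 0.15520667 0.15      ]
R [ 6.35263837e-01 -4.02516617e-04  1.50000000e-01]
handle scene [0.46474382 0.06255389 0.122     ] [0.54607288 0.06899901 0.122     ]
bar scene [0.68853909 0.0050968  0.335     ]
bar scene [0.67482821 0.16058909 0.335     ]
```

carry_out([
  {"grip": 0, "dp": [0, 0, 0], "rotation": [0, 0, 6]},
  {"grip": 0, "dp": [0, 0, 0], "rotation": [0, 0, 6]},
  {"grip": 0, "dp": [-0.026, -0.03, 0], "rotation": [0, 0, 0]},
  {"grip": 0, "dp": [-0.026, -0.03, 0], "rotation": [0, 0, 0]},
  {"grip": 0, "dp": [-0.026, -0.03, 0], "rotation": [0, 0, 0]},
  {"grip": 0, "dp": [-0.026, -0.03, 0], "rotation": [0, 0, 0]},
  {"grip": 0, "dp": [-0.026, -0.03, 0], "rotation": [0, 0, 0]},
  {"grip": 0, "dp": [-0.026, -0.03, 0], "rotation": [0, 0, 0]},
], force=40)

```text
time_s: 0.77
tool_pos: [0.3539, -0.4507, 0.2146]
tool_rot: [179.4, 0.3, -86.5]
force: [0.5, -0.3, 0.4]
grip_width: 0.0871
```

carry_out([
  {"grip": 0, "dp": [-0.035, -0.0133, -0.003], "rotation": [0, 0, -2]},
  {"grip": 0, "dp": [-0.0358, -0.0133, -0.003], "rotation": [0, 0, 0]},
  {"grip": 0, "dp": [-0.0358, -0.0133, 0], "rotation": [0, 0, 0]},
  {"grip": 0, "dp": [-0.0358, -0.0133, 0], "rotation": [0, 0, 0]},
  {"grip": 0, "dp": [-0.0358, -0.0133, 0], "rotation": [0, 0, 0]},
  {"grip": 0, "dp": [-0.0358, -0.0133, 0], "rotation": [0, 0, 0]},
  {"grip": 0, "dp": [-0.0358, -0.0133, 0], "rotation": [0, 0, 0]},
  {"grip": 0, "dp": [-0.0358, -0.0133, 0], "rotation": [0, 0, 0]},
])

```text
time_s: 1.43
tool_pos: [0.4372, -0.1395, 0.2181]
tool_rot: [179.3, 0.5, -84.2]
force: [0.9, -0.4, -0.3]
grip_width: 0.0867
```

```bash
cat >> h.py <<'E'
O=np.array([.6131,.0769,0]); YAW=5.3
def to(target,yaw=-84.7):
    """remaining shift/turn in tool axes to a world TCP target, tool down"""
    o=env.get_obs(); T=R.from_euler('xyz',o['tool_rot'],degrees=True)
    G=R.from_euler('xyz',[180,0,yaw],degrees=True)
    d=T.inv().apply(np.array(target)-o['tool_pos']); w=(T.inv()*G).as_rotvec(degrees=True)
    print("t",round(o['time_s'],2),"pos",o['tool_pos'].round(4),"rot",o['tool_rot'].round(2),"F",o['force'].round(1),"w",round(o['grip_width'],4))
    print("dp",d.round(4),"turn",w.round(2)); return d,w
def press(x,y,z): return O+R.from_euler('z',YAW,degrees=True).apply([x,y,0])+[0,0,z]
E
python3 -c "
from h import *
to([.492,.0657,.2])"
```

```text
t 1.43 pos [ 0.4372 -0.1395  0.2181] rot [179.29   0.49 -84.19] F [ 0.9 -0.4 -0.3] w 0.0867
dp [-0.1985 -0.0755  0.0189] turn [0.71 0.49 0.51]
```

carry_out([
  {"grip": 0, "dp": [-0.033, -0.0125, 0.001], "rotation": [0.7, 0.5, 0.5]},
  {"grip": 0, "dp": [-0.033, -0.0125, 0.001], "rotation": [0, 0, 0]},
  {"grip": 0, "dp": [-0.033, -0.0125, 0.001], "rotation": [0, 0, 0]},
  {"grip": 0, "dp": [-0.033, -0.0125, 0.001], "rotation": [0, 0, 0]},
  {"grip": 0, "dp": [-0.033, -0.0125, 0.001], "rotation": [0, 0, 0]},
  {"grip": 0, "dp": [-0.02, -0.008, 0], "rotation": [0, 0, 0]},
  {"grip": 0, "dp": [0, 0, 0], "rotation": [0, 0, 0]},
  {"grip": 0, "dp": [0, 0, 0], "rotation": [0, 0, 0]},
])

```text
time_s: 2.1
tool_pos: [0.4886, 0.0726, 0.2118]
tool_rot: [-180.0, 0.1, -83.8]
force: [0.5, -2.3, -1.1]
grip_width: 0.0871
```

```bash
python3 -c "
from h import *
to([.492,.0657,.094])"
```

```text
t 2.1 pos [0.4886 0.0726 0.2118] rot [-1.7998e+02  6.0000e-02 -8.3820e+01] F [ 0.5 -2.3 -1.1] w 0.0871
dp [ 0.0073 -0.0026  0.1178] turn [-0.02  0.06  0.88]
```

carry_out([
  {"grip": 0, "dp": [0.007, -0.003, 0], "rotation": [0, 0, 0.9]},
  {"grip": 0, "dp": [0, 0, 0.025], "rotation": [0, 0, 0]},
  {"grip": 0, "dp": [0, 0, 0.025], "rotation": [0, 0, 0]},
  {"grip": 0, "dp": [0, 0, 0.02], "rotation": [0, 0, 0]},
  {"grip": 0, "dp": [0, 0, 0.01], "rotation": [0, 0, 0]},
  {"grip": 0, "dp": [0, 0, 0], "rotation": [0, 0, 0]},
  {"grip": 0, "dp": [0, 0, 0], "rotation": [0, 0, 0]},
])

```text
time_s: 2.68
tool_pos: [0.494, 0.0525, 0.129]
tool_rot: [-179.9, -0.3, -85.8]
force: [0.1, 0.8, 0.7]
grip_width: 0.0874
```

```bash
python3 -c "
from h import *
to([.492,.0657,.094])"
```

```text
t 2.68 pos [0.494  0.0525 0.129 ] rot [-179.95   -0.28  -85.83] F [0.1 0.8 0.7] w 0.0874
dp [-0.0135  0.001   0.035 ] turn [-0.05 -0.28 -1.13]
```

carry_out([
  {"grip": 0, "dp": [-0.006, 0, 0], "rotation": [0, 0, -0.6]},
  {"grip": 0, "dp": [0, 0, 0], "rotation": [0, 0, 0]},
  {"grip": 0, "dp": [0, 0, 0], "rotation": [0, 0, 0]},
  {"grip": 0, "dp": [0, 0, 0], "rotation": [0, 0, 0]},
])

```text
time_s: 3.02
tool_pos: [0.4959, 0.0574, 0.1324]
tool_rot: [-179.7, -0.4, -85.4]
force: [0.1, 0.4, -0.2]
grip_width: 0.0867
```

```bash
python3 -c "
from h import *
to([.492,.0657,.094]);print(env.get_obs()['joint_velocities'])"
```

```text
t 3.02 pos [0.4959 0.0574 0.1324] rot [-179.67   -0.35  -85.37] F [ 0.1  0.4 -0.2] w 0.0867
dp [-0.0088  0.0034  0.0384] turn [-0.33 -0.36 -0.67]
[ 0.11079687 -0.61530205 -0.13076015 -0.75799586  0.2109345   0.26392235
 -0.00294752]
```

carry_out([
  {"grip": 0, "dp": [-0.008, 0.003, 0.005], "rotation": [0, 0, -0.6]},
  {"grip": 0, "dp": [0, 0, 0.01], "rotation": [0, 0, 0]},
  {"grip": 0, "dp": [0, 0, 0.01], "rotation": [0, 0, 0]},
  {"grip": 0, "dp": [0, 0, 0.005], "rotation": [0, 0, 0]},
  {"grip": 0, "dp": [0, 0, 0], "rotation": [0, 0, 0]},
  {"grip": 0, "dp": [0, 0, 0], "rotation": [0, 0, 0]},
  {"grip": 0, "dp": [0, 0, 0], "rotation": [0, 0, 0]},
])

```text
time_s: 3.6
tool_pos: [0.4921, 0.0667, 0.0996]
tool_rot: [-179.6, -0.4, -84.6]
force: [0.6, 0.6, -0.4]
grip_width: 0.0871
```

```bash
python3 -c "
from h import *
to([.492,.0657,.094]);print(env.get_obs()['joint_velocities'])"
```

```text
t 3.6 pos [0.4921 0.0667 0.0996] rot [-179.62   -0.37  -84.59] F [ 0.6  0.6 -0.4] w 0.0871
dp [0.001  0.0002 0.0056] turn [-0.38 -0.37  0.11]
[-0.03474375  0.40636549 -0.02296082  0.12360909  0.10331022 -0.18833244
 -0.11200704]
```

Aligned, so I'll drop 4 mm and close.

carry_out([
  {"grip": 0, "dp": [0.001, 0, 0.004], "rotation": [-0.4, -0.4, 0]},
  {"grip": 0, "dp": [0, 0, 0], "rotation": [0, 0, 0]},
  {"grip": 1, "dp": [0, 0, 0], "rotation": [0, 0, 0]},
  {"grip": 1, "dp": [0, 0, 0], "rotation": [0, 0, 0]},
  {"grip": 1, "dp": [0, 0, 0], "rotation": [0, 0, 0]},
  {"grip": 1, "dp": [0, 0, 0], "rotation": [0, 0, 0]},
  {"grip": 1, "dp": [0, 0, 0], "rotation": [0, 0, 0]},
  {"grip": 1, "dp": [0, 0, 0], "rotation": [0, 0, 0]},
], force=40)

```text
time_s: 4.27
tool_pos: [0.4933, 0.0651, 0.0961]
tool_rot: [-180.0, 0.1, -84.7]
force: [0.0, -0.2, -0.2]
grip_width: 0.055
```

carry_out([
  {"grip": 1, "dp": [0, 0, 0], "rotation": [0, 0, 0]},
  {"grip": 1, "dp": [0, 0, 0], "rotation": [0, 0, 0]},
  {"grip": 1, "dp": [0, 0, 0], "rotation": [0, 0, 0]},
  {"grip": 1, "dp": [0, 0, 0], "rotation": [0, 0, 0]},
])

```text
time_s: 4.6
tool_pos: [0.4934, 0.0652, 0.0964]
tool_rot: [-179.9, 0.0, -84.6]
force: [0.2, -1.1, -0.4]
grip_width: 0.0281
```

carry_out([
  {"grip": 1, "dp": [0, 0, 0], "rotation": [0, 0, 0]},
  {"grip": 1, "dp": [0, 0, 0], "rotation": [0, 0, 0]},
  {"grip": 1, "dp": [0, 0, 0], "rotation": [0, 0, 0]},
  {"grip": 1, "dp": [0, 0, 0], "rotation": [0, 0, 0]},
  {"grip": 1, "dp": [0, 0, 0], "rotation": [0, 0, 0]},
])

```text
time_s: 5.02
tool_pos: [0.4933, 0.0656, 0.0963]
tool_rot: [-179.9, 0.1, -84.6]
force: [-0.1, 0.2, 0.3]
grip_width: 0.0156
```

carry_out([
  {"grip": 1, "dp": [0, 0, -0.005], "rotation": [0, 0, 0]},
  {"grip": 1, "dp": [0, 0, -0.008], "rotation": [0, 0, 0]},
  {"grip": 1, "dp": [0, 0, -0.01], "rotation": [0, 0, 0]},
  {"grip": 1, "dp": [0, 0, -0.01], "rotation": [0, 0, 0]},
  {"grip": 1, "dp": [0, 0, -0.01], "rotation": [0, 0, 0]},
  {"grip": 1, "dp": [0, 0, -0.01], "rotation": [0, 0, 0]},
])

```text
time_s: 5.52
tool_pos: [0.4896, 0.0648, 0.1504]
tool_rot: [179.6, 0.1, -84.6]
force: [-0.4, 0.5, -4.0]
grip_width: 0.0157
```

```bash
python3 -c "
from h import *
to([.492,.0657,.2])
im=env.read_camera('top')[:,:,::-1];im2=env.read_camera('scene')[:,:,::-1]
a=cv2.resize(im[80:220,180:280],(400,560),interpolation=2);b=cv2.resize(im2[170:270,220:320],(400,400),interpolation=2)
c=np.zeros((560,800,3),np.uint8);c[:,:400]=a;c[:400,400:]=b;cv2.imwrite('pics/lift.png',c)"
```

```text
t 5.52 pos [0.4896 0.0648 0.1504] rot [ 1.7956e+02  1.1000e-01 -8.4610e+01] F [-0.4  0.5 -4. ] w 0.0157
dp [-0.0007 -0.0021 -0.0496] turn [0.44 0.11 0.09]
```

View pics/lift.png

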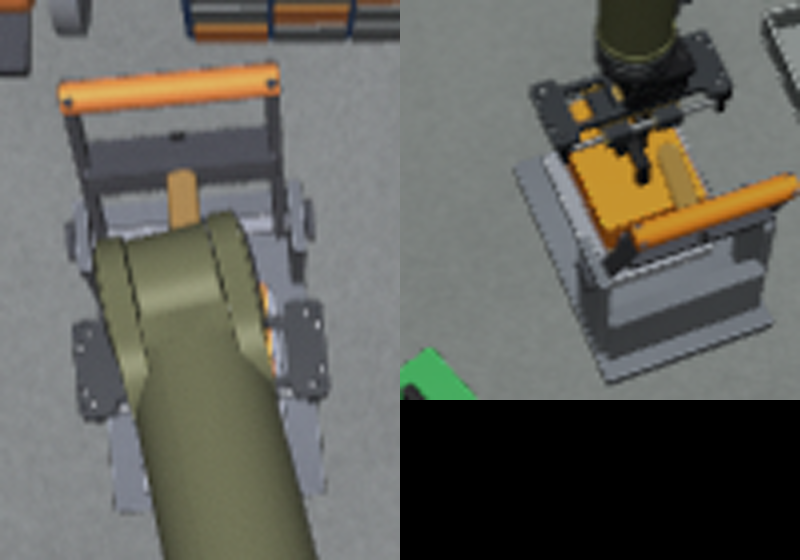

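The cover is in hand, clear of the board, and the lever is still up (bar at (170,87) in the left crop). Now I'll carry it to the mat.

carry_out([
  {"grip": 1, "dp": [0, 0.008, -0.012], "rotation": [0.4, 0, 0]},
  {"grip": 1, "dp": [0.005, 0.012, -0.012], "rotation": [0, 0, 0]},
  {"grip": 1, "dp": [0.015, 0.012, -0.008], "rotation": [0, 0, 0]},
  {"grip": 1, "dp": [0.025, 0.005, 0], "rotation": [0, 0, 0]},
  {"grip": 1, "dp": [0.03, 0.003, 0], "rotation": [0, 0, 0]},
  {"grip": 1, "dp": [0.03, 0.003, 0], "rotation": [0, 0, 0]},
  {"grip": 1, "dp": [0.03, 0.003, 0], "rotation": [0, 0, 0]},
  {"grip": 1, "dp": [0.03, 0.003, 0], "rotation": [0, 0, 0]},
])

```text
time_s: 6.28
tool_pos: [0.4575, -0.1002, 0.1858]
tool_rot: [-179.6, 0.1, -83.6]
force: [1.1, -0.1, -4.1]
grip_width: 0.0151
```

carry_out([
  {"grip": 1, "dp": [0.03, 0.003, 0], "rotation": [0, 0, 0]},
  {"grip": 1, "dp": [0.03, 0.003, 0], "rotation": [0, 0, 0]},
  {"grip": 1, "dp": [0.03, 0.003, 0], "rotation": [0, 0, 0]},
  {"grip": 1, "dp": [0.03, 0.003, 0], "rotation": [0, 0, 0]},
])

```text
time_s: 6.62
tool_pos: [0.4574, -0.2264, 0.1851]
tool_rot: [-179.6, 0.1, -83.5]
force: [0.6, 0.6, -2.2]
grip_width: 0.0154
```

```bash
python3 -c "
from h import *
to([.449,-.3694,.10])"
```

```text
t 6.62 pos [ 0.4574 -0.2264  0.1851] rot [-1.7962e+02  9.0000e-02 -8.3530e+01] F [ 0.6  0.6 -2.2] w 0.0154
dp [0.1413 0.0251 0.0847] turn [-0.38  0.09  1.17]
```

carry_out([
  {"grip": 1, "dp": [0.03, 0.005, 0], "rotation": [-0.4, 0, 1]},
  {"grip": 1, "dp": [0.03, 0.005, 0], "rotation": [0, 0, 0]},
  {"grip": 1, "dp": [0.025, 0.005, 0.01], "rotation": [0, 0, 0]},
  {"grip": 1, "dp": [0.015, 0.003, 0.015], "rotation": [0, 0, 0]},
  {"grip": 1, "dp": [0.008, 0, 0.015], "rotation": [0, 0, 0]},
  {"grip": 1, "dp": [0, 0, 0.012], "rotation": [0, 0, 0]},
  {"grip": 1, "dp": [0, 0, 0], "rotation": [0, 0, 0]},
  {"grip": 1, "dp": [0, 0, 0], "rotation": [0, 0, 0]},
])

```text
time_s: 7.28
tool_pos: [0.4453, -0.3507, 0.1286]
tool_rot: [179.8, -0.0, -85.3]
force: [-0.4, 0.8, -3.7]
grip_width: 0.0158
```

```bash
python3 -c "
from h import *
to([.449,-.3694,.06])"
```

```text
t 7.28 pos [ 0.4453 -0.3507  0.1286] rot [ 1.798e+02 -2.000e-02 -8.534e+01] F [-0.4  0.8 -3.7] w 0.0158
dp [ 0.0189 -0.0024  0.0685] turn [ 0.2  -0.02 -0.64]
```

carry_out([
  {"grip": 1, "dp": [0.01, -0.002, 0.01], "rotation": [0.2, 0, -0.6]},
  {"grip": 1, "dp": [0.007, 0, 0.012], "rotation": [0, 0, 0]},
  {"grip": 1, "dp": [0, 0, 0.012], "rotation": [0, 0, 0]},
  {"grip": 1, "dp": [0, 0, 0.012], "rotation": [0, 0, 0]},
  {"grip": 1, "dp": [0, 0, 0.006], "rotation": [0, 0, 0]},
  {"grip": 1, "dp": [0, 0, 0], "rotation": [0, 0, 0]},
  {"grip": 1, "dp": [0, 0, 0], "rotation": [0, 0, 0]},
])

```text
time_s: 7.87
tool_pos: [0.452, -0.3657, 0.073]
tool_rot: [-179.8, -0.0, -84.3]
force: [0.0, -0.4, -3.1]
grip_width: 0.0157
```

```bash
python3 -c "
from h import *
to([.449,-.3694,.06])"
```

```text
t 7.87 pos [ 0.452  -0.3657  0.073 ] rot [-1.7984e+02 -4.0000e-02 -8.4310e+01] F [ 0.  -0.4 -3.1] w 0.0157
dp [0.0034 0.0034 0.013 ] turn [-0.16 -0.04  0.39]
```

carry_out([
  {"grip": 1, "dp": [0.003, 0.003, 0.005], "rotation": [-0.2, 0, 0]},
  {"grip": 1, "dp": [0, 0, 0.004], "rotation": [0, 0, 0]},
  {"grip": 1, "dp": [0, 0, 0.002], "rotation": [0, 0, 0]},
  {"grip": 1, "dp": [0, 0, 0.001], "rotation": [0, 0, 0]},
  {"grip": 1, "dp": [0, 0, 0], "rotation": [0, 0, 0]},
  {"grip": 1, "dp": [0, 0, 0], "rotation": [0, 0, 0]},
])

```text
time_s: 8.37
tool_pos: [0.4502, -0.3698, 0.0616]
tool_rot: [-179.9, -0.2, -84.3]
force: [0.7, 0.0, -4.6]
grip_width: 0.0157
```

```bash
python3 -c "
from h import *
to([.449,-.3694,.06])"
```

```text
t 8.37 pos [ 0.4502 -0.3698  0.0616] rot [-1.7994e+02 -1.6000e-01 -8.4280e+01] F [ 0.7  0.  -4.6] w 0.0157
dp [-0.0005  0.0012  0.0016] turn [-0.06 -0.16  0.42]
```

carry_out([
  {"grip": 1, "dp": [0, 0, 0.002], "rotation": [0, 0, 0]},
  {"grip": 1, "dp": [0, 0, 0.002], "rotation": [0, 0, 0]},
  {"grip": 1, "dp": [0, 0, 0.001], "rotation": [0, 0, 0]},
  {"grip": 1, "dp": [0, 0, 0], "rotation": [0, 0, 0]},
])

```text
time_s: 8.7
tool_pos: [0.4512, -0.3704, 0.0609]
tool_rot: [-179.9, -0.3, -84.3]
force: [0.4, -0.1, -3.4]
grip_width: 0.0156
```

carry_out([
  {"grip": 1, "dp": [0, 0, 0.003], "rotation": [0, 0, 0]},
  {"grip": 1, "dp": [0, 0, 0.003], "rotation": [0, 0, 0]},
  {"grip": 1, "dp": [0, 0, 0.003], "rotation": [0, 0, 0]},
])

```text
time_s: 8.95
tool_pos: [0.4517, -0.371, 0.0603]
tool_rot: [-179.9, -0.4, -84.3]
force: [-7.6, 4.2, 17.3]
grip_width: 0.0159
```

Contact: 17 N upward at z = 0.0603. I'll relax, let go and rise.

carry_out([
  {"grip": 1, "dp": [0, 0, 0], "rotation": [0, 0, 0]},
  {"grip": 0, "dp": [0, 0, 0], "rotation": [0, 0, 0]},
  {"grip": 0, "dp": [0, 0, 0], "rotation": [0, 0, 0]},
  {"grip": 0, "dp": [0, 0, 0], "rotation": [0, 0, 0]},
  {"grip": 0, "dp": [0, 0, 0], "rotation": [0, 0, 0]},
  {"grip": 0, "dp": [0, 0, 0], "rotation": [0, 0, 0]},
  {"grip": 0, "dp": [0, 0, 0], "rotation": [0, 0, 0]},
  {"grip": 0, "dp": [0, 0, 0], "rotation": [0, 0, 0]},
])

```text
time_s: 9.62
tool_pos: [0.4542, -0.3728, 0.0623]
tool_rot: [-179.7, -0.7, -84.3]
force: [0.7, -0.2, 0.2]
grip_width: 0.0541
```

carry_out([
  {"grip": 0, "dp": [0, 0, 0], "rotation": [0, 0, 0]},
  {"grip": 0, "dp": [0, 0, 0], "rotation": [0, 0, 0]},
  {"grip": 0, "dp": [0, 0, -0.01], "rotation": [0, 0, 0]},
  {"grip": 0, "dp": [0, 0, -0.02], "rotation": [0, 0, 0]},
  {"grip": 0, "dp": [0, 0, -0.03], "rotation": [0, 0, 0]},
  {"grip": 0, "dp": [0, 0, -0.03], "rotation": [0, 0, 0]},
  {"grip": 0, "dp": [0, 0, -0.04], "rotation": [0, 0, 0]},
  {"grip": 0, "dp": [0, 0, -0.04], "rotation": [0, 0, 0]},
])

```text
time_s: 10.28
tool_pos: [0.4475, -0.3667, 0.2301]
tool_rot: [179.5, 0.3, -84.3]
force: [0.8, -0.4, -0.2]
grip_width: 0.0863
```

carry_out([
  {"grip": 1, "dp": [0, 0, -0.04], "rotation": [0, 0, 0]},
  {"grip": 1, "dp": [0, 0, -0.04], "rotation": [0, 0, 0]},
  {"grip": 1, "dp": [-0.01, -0.01, -0.035], "rotation": [0, 0, 0]},
  {"grip": 1, "dp": [-0.03, -0.018, -0.015], "rotation": [0, 0, 0]},
  {"grip": 1, "dp": [-0.035, -0.02, 0], "rotation": [0, 0, 0]},
  {"grip": 1, "dp": [-0.035, -0.02, 0], "rotation": [0, 0, 0]},
])

```text
time_s: 10.78
tool_pos: [0.5031, -0.2598, 0.3819]
tool_rot: [-179.7, -0.9, -85.6]
force: [0.8, 0.0, -0.1]
grip_width: 0.0547
```

```bash
python3 -c "
from h import *
to(press(.105,0,.38))
im=env.read_camera('top')[:,:,::-1];im2=env.read_camera('scene')[:,:,::-1]
a=cv2.resize(im[70:230,180:400],(800,582),interpolation=2);cv2.imwrite('pics/placed.png',a)"
```

```text
t 10.78 pos [ 0.5031 -0.2598  0.3819] rot [-179.66   -0.88  -85.56] F [ 0.8  0.  -0.1] w 0.0547
dp [-0.3287 -0.2407 -0.0018] turn [-0.33 -0.88 -0.85]
```

View pics/placed.png

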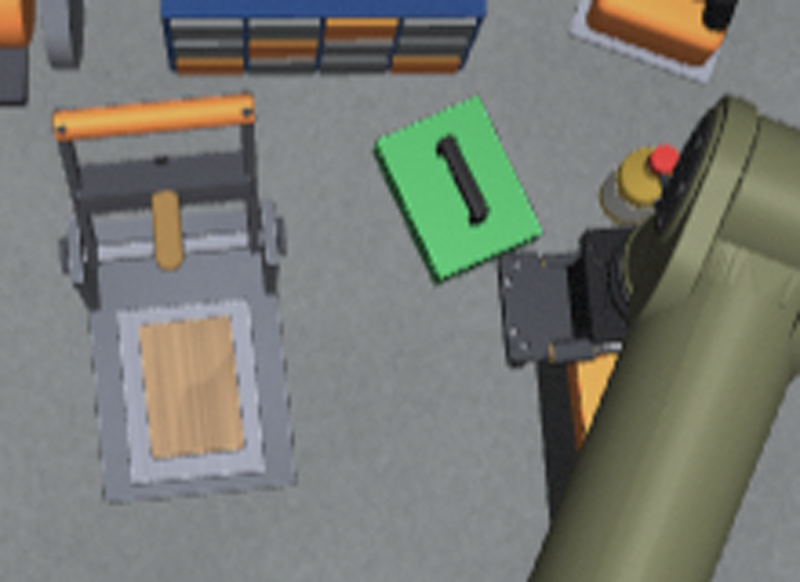

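The board is bare on the bed at (192,388), the lever is up, and the cover is on the mat, partly hidden by the arm. Next I'll go behind the lever bar with the fingers shut.

carry_out([
  {"grip": 1, "dp": [-0.03, -0.022, 0], "rotation": [-0.3, -0.9, -0.8]},
  {"grip": 1, "dp": [-0.03, -0.022, 0], "rotation": [0, 0, 0]},
  {"grip": 1, "dp": [-0.03, -0.022, 0], "rotation": [0, 0, 0]},
  {"grip": 1, "dp": [-0.03, -0.022, 0], "rotation": [0, 0, 0]},
  {"grip": 1, "dp": [-0.03, -0.022, 0], "rotation": [0, 0, 0]},
  {"grip": 1, "dp": [-0.03, -0.022, 0], "rotation": [0, 0, 0]},
  {"grip": 1, "dp": [-0.03, -0.022, 0], "rotation": [0, 0, 0]},
  {"grip": 1, "dp": [-0.03, -0.022, 0], "rotation": [0, 0, 0]},
])

```text
time_s: 11.55
tool_pos: [0.6555, 0.0005, 0.3891]
tool_rot: [-179.7, -0.3, -84.8]
force: [0.4, 0.5, -1.0]
grip_width: 0.0014
```

```bash
python3 -c "
from h import *
to(press(.11,0,.38));print(env.get_obs()['qpos'].round(1))"
```

```text
t 11.55 pos [6.555e-01 5.000e-04 3.891e-01] rot [-179.65   -0.33  -84.76] F [ 0.4  0.5 -1. ] w 0.0014
dp [-0.0801 -0.0747  0.0091] turn [-0.35 -0.33 -0.06]
[ 19.8  20.7 -32.6  64.1  11.4  97.8 -94.2]
```

carry_out([
  {"grip": 1, "dp": [-0.02, -0.03, 0], "rotation": [-0.3, -0.3, 0]},
  {"grip": 1, "dp": [-0.02, -0.03, 0], "rotation": [0, 0, 0]},
  {"grip": 1, "dp": [-0.02, -0.012, 0], "rotation": [0, 0, 0]},
  {"grip": 1, "dp": [-0.012, 0, 0], "rotation": [0, 0, 0]},
  {"grip": 1, "dp": [0, 0, 0], "rotation": [0, 0, 0]},
  {"grip": 1, "dp": [0, 0, 0], "rotation": [0, 0, 0]},
  {"grip": 1, "dp": [0, 0, 0], "rotation": [0, 0, 0]},
])

```text
time_s: 12.13
tool_pos: [0.7216, 0.0926, 0.3895]
tool_rot: [179.9, 0.3, -84.0]
force: [1.0, 0.2, 0.4]
grip_width: 0.0005
```

```bash
python3 -c "
from h import *
to(press(.105,0,.302))"
```

```text
t 12.13 pos [0.7216 0.0926 0.3895] rot [179.89   0.26 -83.96] F [1.  0.2 0.4] w 0.0005
dp [0.0059 0.0044 0.0874] turn [0.11 0.26 0.74]
```

carry_out([
  {"grip": 1, "dp": [0.005, 0, 0.01], "rotation": [0, 0, 0.7]},
  {"grip": 1, "dp": [0, 0, 0.02], "rotation": [0, 0, 0]},
  {"grip": 1, "dp": [0, 0, 0.02], "rotation": [0, 0, 0]},
  {"grip": 1, "dp": [0, 0, 0.02], "rotation": [0, 0, 0]},
  {"grip": 1, "dp": [0, 0, 0.01], "rotation": [0, 0, 0]},
  {"grip": 1, "dp": [0, 0, 0], "rotation": [0, 0, 0]},
  {"grip": 1, "dp": [0, 0, 0], "rotation": [0, 0, 0]},
])

```text
time_s: 12.72
tool_pos: [0.7198, 0.0705, 0.316]
tool_rot: [-179.5, -0.3, -85.8]
force: [0.3, -0.0, 0.5]
grip_width: 0.0003
```

```bash
cat >> h.py <<'E'
def inpress():
    o=env.get_obs(); p=R.from_euler('z',-YAW,degrees=True).apply(o['tool_pos']-O); return o,p
def tcp_for(phi):
    """TCP (press x,z) to hold the bar at angle phi (rad from upright) by the shut fingers"""
    d=np.degrees(phi); b=np.array([-.19*np.sin(phi),.15+.19*np.cos(phi)])
    if d<15: rel=[.0215,np.interp(d,[-20,15],[-.02,.003])]
    elif d<75: rel=[.0095+.012*np.cos(phi),.012*np.sin(phi)]
    else: rel=[np.interp(d,[75,92],[.0126,0]),.012]
    return b+rel
def lever(n=8,step=None,goal=None):
    """print the tool steps to follow the arc from the present place; step in deg of phi"""
    o,p=inpress(); ph=np.radians(np.arange(-25,110,.25)); T=np.array([tcp_for(a) for a in ph])
    i=np.argmin(np.hypot(*(T-p[[0,2]]).T)); cur=ph[i]
    print("t",round(o['time_s'],2),"press",p.round(4),"rot",o['tool_rot'].round(1),"F",o['force'].round(1),"near phi",np.degrees(cur).round(1),"off",(p[[0,2]]-T[i]).round(4))
    prev=p[[0,2]]
    for k in range(n):
        a=np.degrees(cur)+step*(k+1); 
        if goal is not None: a=min(a,goal) if step>0 else max(a,goal)
        q=tcp_for(np.radians(a)); d=q-prev; prev=q
        print(round(a,1),"dp y,z:",round(-d[0],4),round(-d[1],4))
E
python3 -c "
from h import *
lever(10,4); to(press(.0865,0,.305))"
```

```text
t 12.72 press [ 0.1057 -0.0162  0.316 ] rot [-179.5   -0.3  -85.8] F [ 0.3 -0.   0.5] near phi -24.2 off [0.0062 0.0128]
-20.2 dp y,z: 0.0184 0.0078
-16.2 dp y,z: 0.0126 -0.0066
-12.2 dp y,z: 0.0129 -0.0059
-8.2 dp y,z: 0.0131 -0.005
-4.2 dp y,z: 0.0132 -0.0041
-0.2 dp y,z: 0.0133 -0.0031
3.8 dp y,z: 0.0133 -0.0022
7.8 dp y,z: 0.0132 -0.0013
11.8 dp y,z: 0.0131 -0.0004
15.8 dp y,z: 0.0133 0.0008
t 12.72 pos [0.7198 0.0705 0.316 ] rot [-179.5    -0.33  -85.78] F [ 0.3 -0.   0.5] w 0.0003
dp [-0.0159  0.0196  0.0108] turn [-0.5  -0.33 -1.08]
```

carry_out([
  {"grip": 1, "dp": [-0.007, 0, 0.005], "rotation": [-0.2, -0.2, -0.5]},
  {"grip": 1, "dp": [-0.003, 0, 0.003], "rotation": [0, 0, 0]},
  {"grip": 1, "dp": [0, 0, 0], "rotation": [0, 0, 0]},
  {"grip": 1, "dp": [0, 0, 0], "rotation": [0, 0, 0]},
])

```text
time_s: 13.05
tool_pos: [0.7201, 0.08, 0.3121]
tool_rot: [-179.4, -0.1, -85.4]
force: [-0.2, 0.0, -0.3]
grip_width: 0.0
```

```bash
python3 -c "
from h import *
to(press(.0865,0,.305))"
```

```text
t 13.05 pos [0.7201 0.08   0.3121] rot [-1.7937e+02 -1.2000e-01 -8.5380e+01] F [-0.2  0.  -0.3] w 0.0
dp [-0.0066  0.0205  0.0068] turn [-0.63 -0.13 -0.68]
```

carry_out([
  {"grip": 1, "dp": [-0.003, 0.003, 0.004], "rotation": [-0.4, 0, -0.4]},
  {"grip": 1, "dp": [-0.002, 0.004, 0.003], "rotation": [0, 0, 0]},
  {"grip": 1, "dp": [0, 0.005, 0], "rotation": [0, 0, 0]},
  {"grip": 1, "dp": [0, 0.005, 0], "rotation": [0, 0, 0]},
  {"grip": 1, "dp": [0, 0.005, 0], "rotation": [0, 0, 0]},
])

```text
time_s: 13.47
tool_pos: [0.6975, 0.0856, 0.305]
tool_rot: [-179.6, -0.0, -84.8]
force: [3.8, 0.1, 2.6]
grip_width: 0.0005
```

```bash
python3 -c "
from h import *
lever(10,4)"
```

```text
t 13.47 press [0.0848 0.0009 0.305 ] rot [-179.6   -0.   -84.8] F [3.8 0.1 2.6] near phi -20.0 off [-0.0017 -0.0035]
-16.0 dp y,z: 0.0109 -0.0103
-12.0 dp y,z: 0.0129 -0.0058
-8.0 dp y,z: 0.0131 -0.0049
-4.0 dp y,z: 0.0132 -0.004
0.0 dp y,z: 0.0133 -0.0031
4.0 dp y,z: 0.0133 -0.0022
8.0 dp y,z: 0.0132 -0.0012
12.0 dp y,z: 0.0131 -0.0003
16.0 dp y,z: 0.0133 0.0009
20.0 dp y,z: 0.0129 0.0033
```

Contact with the bar is where predicted: press x 0.085, 3.8 N. Pulling now.

carry_out([
  {"grip": 1, "dp": [0, 0.011, -0.009], "rotation": [0, 0, 0]},
  {"grip": 1, "dp": [0, 0.013, -0.006], "rotation": [0, 0, 0]},
  {"grip": 1, "dp": [0, 0.013, -0.005], "rotation": [0, 0, 0]},
  {"grip": 1, "dp": [0, 0.013, -0.004], "rotation": [0, 0, 0]},
  {"grip": 1, "dp": [0, 0.013, -0.003], "rotation": [0, 0, 0]},
  {"grip": 1, "dp": [0, 0.013, -0.002], "rotation": [0, 0, 0]},
])

```text
time_s: 13.97
tool_pos: [0.6209, 0.0779, 0.3322]
tool_rot: [-179.1, -0.0, -84.9]
force: [3.5, -0.3, -3.2]
grip_width: 0.0002
```

```bash
python3 -c "
from h import *
lever(8,4)
o,p=inpress();print(o['joint_velocities'].round(1))"
```

```text
t 13.97 press [7.800e-03 3.000e-04 3.322e-01] rot [-179.1   -0.   -84.9] F [ 3.5 -0.3 -3.2] near phi 4.0 off [-0.0004 -0.0031]
8.0 dp y,z: 0.0128 -0.0043
12.0 dp y,z: 0.0131 -0.0003
16.0 dp y,z: 0.0133 0.0009
20.0 dp y,z: 0.0129 0.0033
24.0 dp y,z: 0.0126 0.0042
28.0 dp y,z: 0.0123 0.0051
32.0 dp y,z: 0.0119 0.0059
36.0 dp y,z: 0.0115 0.0067
[ 11.3 -22.8  -2.2  23.3 -11.7  -5.3   4.8]
```

carry_out([
  {"grip": 1, "dp": [0, 0.013, -0.003], "rotation": [-0.5, 0, 0]},
  {"grip": 1, "dp": [0, 0.013, 0], "rotation": [0, 0, 0]},
  {"grip": 1, "dp": [0, 0.013, 0.001], "rotation": [0, 0, 0]},
  {"grip": 1, "dp": [0, 0.013, 0.003], "rotation": [0, 0, 0]},
  {"grip": 1, "dp": [0, 0.0125, 0.004], "rotation": [0, 0, 0]},
  {"grip": 1, "dp": [0, 0.012, 0.005], "rotation": [0, 0, 0]},
])

```text
time_s: 14.47
tool_pos: [0.5464, 0.0707, 0.3231]
tool_rot: [-178.3, -0.1, -85.1]
force: [4.8, 1.3, 0.1]
grip_width: 0.0005
```

```bash
python3 -c "
from h import *
lever(8,4)"
```

```text
t 14.47 press [-0.067  -0.      0.3231] rot [-1.783e+02 -1.000e-01 -8.510e+01] F [4.8 1.3 0.1] near phi 27.5 off [ 0.0006 -0.0009]
31.5 dp y,z: 0.0126 0.0049
35.5 dp y,z: 0.0115 0.0066
39.5 dp y,z: 0.011 0.0074
43.5 dp y,z: 0.0105 0.0082
47.5 dp y,z: 0.0099 0.0089
51.5 dp y,z: 0.0092 0.0095
55.5 dp y,z: 0.0086 0.0102
59.5 dp y,z: 0.0078 0.0107
```

carry_out([
  {"grip": 1, "dp": [0, 0.0125, 0.006], "rotation": [-0.6, 0, 0]},
  {"grip": 1, "dp": [0, 0.0115, 0.007], "rotation": [-0.5, 0, 0]},
  {"grip": 1, "dp": [0, 0.011, 0.0075], "rotation": [-0.4, 0, 0]},
  {"grip": 1, "dp": [0, 0.0105, 0.008], "rotation": [-0.3, 0, 0]},
  {"grip": 1, "dp": [0, 0.01, 0.009], "rotation": [-0.3, 0, 0]},
])

```text
time_s: 14.88
tool_pos: [0.496, 0.066, 0.2893]
tool_rot: [-178.8, -0.3, -85.2]
force: [3.3, 0.2, 2.9]
grip_width: 0.0005
```

```bash
python3 -c "
from h import *
lever(8,4)"
```

```text
t 14.88 press [-0.1176 -0.      0.2893] rot [-178.8   -0.3  -85.2] F [3.3 0.2 2.9] near phi 46.0 off [ 0.0012 -0.0013]
50.0 dp y,z: 0.0107 0.008
54.0 dp y,z: 0.0088 0.0099
58.0 dp y,z: 0.0081 0.0105
62.0 dp y,z: 0.0074 0.0111
66.0 dp y,z: 0.0066 0.0116
70.0 dp y,z: 0.0057 0.012
74.0 dp y,z: 0.0049 0.0124
78.0 dp y,z: 0.0056 0.0124
```

carry_out([
  {"grip": 1, "dp": [0, 0.0107, 0.008], "rotation": [-0.4, 0, 0]},
  {"grip": 1, "dp": [0, 0.009, 0.01], "rotation": [-0.3, 0, 0]},
  {"grip": 1, "dp": [0, 0.008, 0.0105], "rotation": [-0.2, 0, 0]},
  {"grip": 1, "dp": [0, 0.0075, 0.011], "rotation": [-0.2, 0, 0]},
  {"grip": 1, "dp": [0, 0.0065, 0.0115], "rotation": [-0.2, 0, 0]},
])

```text
time_s: 15.3
tool_pos: [0.4594, 0.0626, 0.2443]
tool_rot: [-178.5, -0.6, -85.4]
force: [0.5, -0.3, 6.4]
grip_width: 0.001
```

```bash
python3 -c "
from h import *
lever(8,3);print(env.get_obs()['qpos'].round(1))"
```

```text
t 15.3 press [-0.1543 -0.      0.2443] rot [-178.5   -0.6  -85.4] F [ 0.5 -0.3  6.4] near phi 63.8 off [ 0.0013 -0.0005]
66.8 dp y,z: 0.006 0.0083
69.8 dp y,z: 0.0043 0.009
72.8 dp y,z: 0.0038 0.0092
75.8 dp y,z: 0.0037 0.009
78.8 dp y,z: 0.0044 0.0097
81.8 dp y,z: 0.0039 0.0098
84.8 dp y,z: 0.0034 0.0099
87.8 dp y,z: 0.0029 0.0099
[ 25.   -5.8 -33.8 106.4  -2.7  77.  -93.5]
```

carry_out([
  {"grip": 1, "dp": [0, 0.006, 0.0083], "rotation": [-0.5, -0.2, 0]},
  {"grip": 1, "dp": [0, 0.0043, 0.009], "rotation": [-0.4, -0.2, 0]},
  {"grip": 1, "dp": [0, 0.004, 0.009], "rotation": [-0.3, 0, 0]},
  {"grip": 1, "dp": [0, 0.004, 0.009], "rotation": [-0.2, 0, 0]},
])

```text
time_s: 15.63
tool_pos: [0.4446, 0.0613, 0.2125]
tool_rot: [-179.0, -0.3, -85.4]
force: [2.1, 0.6, 5.5]
grip_width: 0.0008
```

```bash
python3 -c "
from h import *
lever(8,3);print(env.get_obs()['qpos'].round(1))"
```

```text
t 15.63 press [-0.1692  0.      0.2125] rot [-179.    -0.3  -85.4] F [2.1 0.6 5.5] near phi 74.2 off [ 0.0009 -0.0006]
77.2 dp y,z: 0.0052 0.0086
80.2 dp y,z: 0.0042 0.0098
83.2 dp y,z: 0.0037 0.0098
86.2 dp y,z: 0.0031 0.0099
89.2 dp y,z: 0.0026 0.0099
92.2 dp y,z: 0.0019 0.0099
95.2 dp y,z: -0.0007 0.0099
98.2 dp y,z: -0.0012 0.0099
[ 25.   -6.5 -33.7 110.5  -3.3  73.9 -93.1]
```

carry_out([
  {"grip": 1, "dp": [0, 0.0052, 0.008], "rotation": [-0.4, 0, 0]},
  {"grip": 1, "dp": [0, 0.0042, 0.0085], "rotation": [-0.2, 0, 0]},
  {"grip": 1, "dp": [0, 0.0037, 0.008], "rotation": [-0.2, 0, 0]},
  {"grip": 1, "dp": [0, 0.003, 0.006], "rotation": [-0.2, 0, 0]},
])

```text
time_s: 15.97
tool_pos: [0.4363, 0.0605, 0.1856]
tool_rot: [-178.8, -0.3, -85.5]
force: [5.5, 0.6, 5.9]
grip_width: 0.0006
```

```bash
python3 -c "
from h import *
lever(5,1.5);print(env.get_obs()['qpos'].round(1),env.get_obs()['joint_velocities'].round(1))"
```

```text
t 15.97 press [-0.1776  0.      0.1856] rot [-178.8   -0.3  -85.5] F [5.5 0.6 5.9] near phi 82.5 off [ 0.0038 -0.0012]
84.0 dp y,z: 0.0055 0.0037
85.5 dp y,z: 0.0016 0.005
87.0 dp y,z: 0.0014 0.005
88.5 dp y,z: 0.0013 0.005
90.0 dp y,z: 0.0012 0.005
[ 24.9  -6.7 -33.9 113.9  -3.5  70.6 -93.2] [-0.3 -0.2 -0.4  6.8 -0.1 -8.2 -0.4]
```

carry_out([
  {"grip": 1, "dp": [0, 0.006, 0.004], "rotation": [-0.4, 0, 0]},
  {"grip": 1, "dp": [0, 0.004, 0.005], "rotation": [-0.3, 0, 0]},
  {"grip": 1, "dp": [0, 0.004, 0.005], "rotation": [-0.3, 0, 0]},
  {"grip": 1, "dp": [0, 0.003, 0.004], "rotation": [-0.2, 0, 0]},
])

```text
time_s: 16.3
tool_pos: [0.4256, 0.0598, 0.1711]
tool_rot: [-179.0, -0.4, -85.6]
force: [3.1, -0.1, 6.8]
grip_width: 0.0004
```

```bash
python3 -c "
from h import *
lever(5,1);print(env.get_obs()['qpos'].round(1),env.get_obs()['joint_velocities'].round(1))"
```

```text
t 16.3 press [-0.1883  0.0003  0.1711] rot [-179.    -0.4  -85.6] F [ 3.1 -0.1  6.8] near phi 87.5 off [-0.0018  0.0008]
88.5 dp y,z: -0.0009 0.0041
89.5 dp y,z: 0.0008 0.0033
90.5 dp y,z: 0.0007 0.0033
91.5 dp y,z: 0.0007 0.0033
92.5 dp y,z: 0.0003 0.0033
[ 24.9  -7.4 -33.9 116.1  -3.9  69.2 -93. ] [-0.1 -1.2 -0.1  4.8 -0.7 -4.9  0. ]
```

carry_out([
  {"grip": 1, "dp": [0, 0, 0.003], "rotation": [-0.3, 0, 0]},
  {"grip": 1, "dp": [0, 0, 0.003], "rotation": [-0.3, 0, 0]},
  {"grip": 1, "dp": [0, 0, 0.003], "rotation": [-0.2, 0, 0]},
  {"grip": 1, "dp": [0, 0, 0.003], "rotation": [-0.2, 0, 0]},
])

```text
time_s: 16.63
tool_pos: [0.4247, 0.0597, 0.161]
tool_rot: [179.9, -0.4, -85.6]
force: [0.5, 0.9, 6.5]
grip_width: 0.0003
```

carry_out([
  {"grip": 1, "dp": [0, 0, 0.003], "rotation": [-0.2, 0, 0]},
  {"grip": 1, "dp": [0, 0, 0.003], "rotation": [0, 0, 0]},
])

```text
time_s: 16.8
tool_pos: [0.4246, 0.0597, 0.1566]
tool_rot: [179.7, -0.5, -85.6]
force: [-3.3, -0.2, 22.5]
grip_width: 0.0005
```

```bash
python3 -c "
from h import *
lever(2,1);print(env.get_obs()['qpos'].round(1),env.get_obs()['joint_velocities'].round(1))"
```

```text
t 16.8 press [-0.1893  0.0003  0.1566] rot [179.7  -0.5 -85.6] F [-3.3 -0.2 22.5] near phi 91.5 off [ 0.0003 -0.0005]
92.5 dp y,z: 0.0005 0.0028
93.5 dp y,z: -0.0002 0.0033
[ 24.7  -5.5 -34.4 116.4  -2.9  68.5 -94.2] [-0.3  0.8 -0.5  1.1  0.9 -1.7 -1.2]
```

The punch has met the board at z of about 0.157, 22 N total. I'll keep pressing.

carry_out([
  {"grip": 1, "dp": [0, 0, 0.003], "rotation": [0, 0, 0]},
  {"grip": 1, "dp": [0, 0, 0.003], "rotation": [0, 0, 0]},
])

```text
time_s: 16.97
tool_pos: [0.4247, 0.0597, 0.156]
tool_rot: [179.7, -0.6, -85.7]
force: [-8.1, -1.3, 27.6]
grip_width: 0.0006
```

carry_out([
  {"grip": 1, "dp": [0, 0, 0.003], "rotation": [0, 0, 0]},
  {"grip": 1, "dp": [0, 0, 0.003], "rotation": [0, 0, 0]},
])

```text
time_s: 17.13
tool_pos: [0.4246, 0.0597, 0.1562]
tool_rot: [179.7, -0.7, -85.7]
force: [-6.2, -1.1, 24.3]
grip_width: 0.0005
```

carry_out([
  {"grip": 1, "dp": [0, 0, 0.0031], "rotation": [0, 0, 0]},
  {"grip": 1, "dp": [0, 0, 0.0031], "rotation": [0, 0, 0]},
  {"grip": 1, "dp": [0, 0, 0.0031], "rotation": [0, 0, 0]},
  {"grip": 1, "dp": [0, 0, 0.0031], "rotation": [0, 0, 0]},
])

```text
time_s: 17.47
tool_pos: [0.4246, 0.0597, 0.1562]
tool_rot: [179.7, -1.1, -85.7]
force: [-7.0, 0.0, 24.7]
grip_width: 0.0003
```

carry_out([
  {"grip": 1, "dp": [0, 0, 0.0031], "rotation": [0, 0, 0]},
  {"grip": 1, "dp": [0, 0, 0.0031], "rotation": [0, 0, 0]},
  {"grip": 1, "dp": [0, 0, 0.0031], "rotation": [0, 0, 0]},
  {"grip": 1, "dp": [0, 0, 0.0031], "rotation": [0, 0, 0]},
])

```text
time_s: 17.8
tool_pos: [0.4246, 0.0597, 0.1562]
tool_rot: [179.7, -1.4, -85.8]
force: [-6.9, -0.3, 25.1]
grip_width: 0.0007
```

carry_out([
  {"grip": 1, "dp": [0, 0, 0.0032], "rotation": [0, 0, 0]},
  {"grip": 1, "dp": [0, 0, 0.0032], "rotation": [0, 0, 0]},
  {"grip": 1, "dp": [0, 0, 0.0032], "rotation": [0, 0, 0]},
])

```text
time_s: 18.05
tool_pos: [0.4246, 0.0597, 0.1561]
tool_rot: [179.8, -1.6, -85.8]
force: [-6.7, 0.4, 25.0]
grip_width: 0.0002
```

```bash
python3 -c "
from h import *
lever(8,-2);to(press(0,0,0))"
```

```text
t 18.05 press [-0.1892  0.0002  0.1561] rot [179.8  -1.6 -85.8] F [-6.7  0.4 25. ] near phi 91.8 off [ 0.0005 -0.0001]
89.8 dp y,z: -0.0009 -0.0067
87.8 dp y,z: -0.0016 -0.0066
85.8 dp y,z: -0.0019 -0.0066
83.8 dp y,z: -0.0021 -0.0066
81.8 dp y,z: -0.0023 -0.0066
79.8 dp y,z: -0.0025 -0.0065
77.8 dp y,z: -0.0028 -0.0065
75.8 dp y,z: -0.003 -0.0065
t 18.05 pos [0.4246 0.0597 0.1561] rot [179.76  -1.63 -85.82] F [-6.7  0.4 25. ] w 0.0002
dp [-0.0079 -0.1899  0.1552] turn [ 0.26 -1.63 -1.12]
```

Held at about 25 N for roughly 1.2 s. Now I'll ease the lever back slowly along the same arc.

carry_out([
  {"grip": 1, "dp": [0, 0, 0.002], "rotation": [0, -0.3, -0.2]},
  {"grip": 1, "dp": [0, 0, 0.001], "rotation": [0, -0.3, -0.2]},
  {"grip": 1, "dp": [0, 0, -0.002], "rotation": [0, -0.3, -0.2]},
  {"grip": 1, "dp": [0, -0.001, -0.004], "rotation": [0, -0.2, 0]},
  {"grip": 1, "dp": [0, -0.0015, -0.005], "rotation": [0, 0, 0]},
  {"grip": 1, "dp": [0, -0.0015, -0.006], "rotation": [0, 0, 0]},
  {"grip": 1, "dp": [0, -0.002, -0.006], "rotation": [0, 0, 0]},
  {"grip": 1, "dp": [0, -0.002, -0.006], "rotation": [0, 0, 0]},
])

```text
time_s: 18.72
tool_pos: [0.4284, 0.06, 0.1892]
tool_rot: [179.3, -0.8, -85.3]
force: [0.4, -0.3, 5.1]
grip_width: 0.0004
```

```bash
python3 -c "
from h import *
lever(8,-2);to(press(0,0,0))"
```

```text
t 18.72 press [-0.1855  0.0003  0.1892] rot [179.3  -0.8 -85.3] F [ 0.4 -0.3  5.1] near phi 82.2 off [-0.0044  0.0016]
80.2 dp y,z: -0.0069 -0.0049
78.2 dp y,z: -0.0027 -0.0065
76.2 dp y,z: -0.0029 -0.0065
74.2 dp y,z: -0.0028 -0.006
72.2 dp y,z: -0.0023 -0.0062
70.2 dp y,z: -0.0025 -0.0061
68.2 dp y,z: -0.0027 -0.0061
66.2 dp y,z: -0.003 -0.006
t 18.72 pos [0.4284 0.06   0.1892] rot [179.34  -0.76 -85.26] F [ 0.4 -0.3  5.1] w 0.0004
dp [-0.004  -0.1876  0.187 ] turn [ 0.66 -0.75 -0.56]
```

carry_out([
  {"grip": 1, "dp": [0, -0.004, -0.005], "rotation": [0.2, -0.2, 0]},
  {"grip": 1, "dp": [0, -0.004, -0.006], "rotation": [0.2, -0.2, 0]},
  {"grip": 1, "dp": [0, -0.0035, -0.0062], "rotation": [0.2, -0.2, 0]},
  {"grip": 1, "dp": [0, -0.0035, -0.006], "rotation": [0.1, 0, 0]},
  {"grip": 1, "dp": [0, -0.003, -0.006], "rotation": [0, 0, 0]},
  {"grip": 1, "dp": [0, -0.003, -0.006], "rotation": [0, 0, 0]},
  {"grip": 1, "dp": [0, -0.003, -0.006], "rotation": [0, 0, 0]},
  {"grip": 1, "dp": [0, -0.003, -0.006], "rotation": [0, 0, 0]},
])

```text
time_s: 19.38
tool_pos: [0.4464, 0.0617, 0.2381]
tool_rot: [178.8, -0.3, -85.3]
force: [0.5, -0.5, 4.5]
grip_width: 0.0003
```

```bash
python3 -c "
from h import *
lever(8,-2);to(press(0,0,0))"
```

```text
t 19.38 press [-1.674e-01  2.000e-04  2.381e-01] rot [178.8  -0.3 -85.3] F [ 0.5 -0.5  4.5] near phi 67.2 off [-0.0064  0.0035]
65.2 dp y,z: -0.0094 -0.0024
63.2 dp y,z: -0.0033 -0.0058
61.2 dp y,z: -0.0035 -0.0057
59.2 dp y,z: -0.0037 -0.0055
57.2 dp y,z: -0.0038 -0.0054
55.2 dp y,z: -0.004 -0.0053
53.2 dp y,z: -0.0042 -0.0051
51.2 dp y,z: -0.0044 -0.005
t 19.38 pos [0.4464 0.0617 0.2381] rot [178.76  -0.26 -85.33] F [ 0.5 -0.5  4.5] w 0.0003
dp [-0.0027 -0.1725  0.2344] turn [ 1.24 -0.26 -0.63]
```

carry_out([
  {"grip": 1, "dp": [0, -0.0055, -0.0035], "rotation": [0.3, -0.1, 0]},
  {"grip": 1, "dp": [0, -0.0065, -0.004], "rotation": [0.3, -0.1, 0]},
  {"grip": 1, "dp": [0, -0.006, -0.005], "rotation": [0.3, 0, 0]},
  {"grip": 1, "dp": [0, -0.006, -0.005], "rotation": [0.2, 0, 0]},
  {"grip": 1, "dp": [0, -0.0055, -0.005], "rotation": [0.2, 0, 0]},
  {"grip": 1, "dp": [0, -0.005, -0.005], "rotation": [0, 0, 0]},
  {"grip": 1, "dp": [0, -0.005, -0.005], "rotation": [0, 0, 0]},
  {"grip": 1, "dp": [0, -0.005, -0.005], "rotation": [0, 0, 0]},
])

```text
time_s: 20.05
tool_pos: [0.4914, 0.0652, 0.279]
tool_rot: [179.7, -0.1, -85.4]
force: [1.2, -0.2, 3.2]
grip_width: 0.0008
```

```bash
python3 -c "
from h import *
lever(8,-2);to(press(0,0,0))"
```

```text
t 20.05 press [-0.1223 -0.0004  0.279 ] rot [ 1.797e+02 -1.000e-01 -8.540e+01] F [ 1.2 -0.2  3.2] near phi 49.2 off [ 0.0043 -0.0041]
47.2 dp y,z: -0.0004 -0.0088
45.2 dp y,z: -0.0049 -0.0045
43.2 dp y,z: -0.005 -0.0043
41.2 dp y,z: -0.0052 -0.0041
39.2 dp y,z: -0.0053 -0.004
37.2 dp y,z: -0.0055 -0.0038
35.2 dp y,z: -0.0056 -0.0036
33.2 dp y,z: -0.0057 -0.0034
t 20.05 pos [0.4914 0.0652 0.279 ] rot [ 1.797e+02 -1.100e-01 -8.535e+01] F [ 1.2 -0.2  3.2] w 0.0008
dp [-0.0024 -0.1237  0.2783] turn [ 0.3  -0.11 -0.65]
```

carry_out([
  {"grip": 1, "dp": [0, -0.003, -0.006], "rotation": [0.1, 0, -0.2]},
  {"grip": 1, "dp": [0, -0.0035, -0.0055], "rotation": [0.1, 0, -0.2]},
  {"grip": 1, "dp": [0, -0.0045, -0.005], "rotation": [0, 0, 0]},
  {"grip": 1, "dp": [0, -0.005, -0.0045], "rotation": [0, 0, 0]},
  {"grip": 1, "dp": [0, -0.005, -0.004], "rotation": [0, 0, 0]},
  {"grip": 1, "dp": [0, -0.005, -0.004], "rotation": [0, 0, 0]},
  {"grip": 1, "dp": [0, -0.0055, -0.0035], "rotation": [0, 0, 0]},
  {"grip": 1, "dp": [0, -0.0055, -0.0035], "rotation": [0, 0, 0]},
])

```text
time_s: 20.72
tool_pos: [0.5341, 0.0688, 0.3169]
tool_rot: [-179.9, -0.0, -84.9]
force: [2.2, 0.7, -0.6]
grip_width: 0.0003
```

```bash
python3 -c "
from h import *
lever(8,-2);to(press(0,0,0))"
```

```text
t 20.72 press [-0.0794 -0.0007  0.3169] rot [-179.9   -0.   -84.9] F [ 2.2  0.7 -0.6] near phi 31.8 off [ 0.0009 -0.001 ]
29.8 dp y,z: -0.005 -0.004
27.8 dp y,z: -0.006 -0.0028
25.8 dp y,z: -0.0061 -0.0026
23.8 dp y,z: -0.0062 -0.0024
21.8 dp y,z: -0.0063 -0.0022
19.8 dp y,z: -0.0064 -0.002
17.8 dp y,z: -0.0064 -0.0017
15.8 dp y,z: -0.0065 -0.0015
t 20.72 pos [0.5341 0.0688 0.3169] rot [-1.7992e+02 -3.0000e-02 -8.4920e+01] F [ 2.2  0.7 -0.6] w 0.0003
dp [-0.0012 -0.0789  0.317 ] turn [-0.08 -0.03 -0.22]
```

carry_out([
  {"grip": 1, "dp": [0, -0.0055, -0.0025], "rotation": [0, 0, 0]},
  {"grip": 1, "dp": [0, -0.006, -0.002], "rotation": [0, 0, 0]},
  {"grip": 1, "dp": [0, -0.006, -0.002], "rotation": [0, 0, 0]},
  {"grip": 1, "dp": [0, -0.006, -0.0015], "rotation": [0, 0, 0]},
  {"grip": 1, "dp": [0, -0.006, -0.0015], "rotation": [0, 0, 0]},
  {"grip": 1, "dp": [0, -0.006, -0.001], "rotation": [0, 0, 0]},
  {"grip": 1, "dp": [0, -0.006, -0.001], "rotation": [0, 0, 0]},
  {"grip": 1, "dp": [0, -0.006, -0.001], "rotation": [0, 0, 0]},
])

```text
time_s: 21.38
tool_pos: [0.5854, 0.0732, 0.3314]
tool_rot: [179.9, -0.1, -84.9]
force: [2.6, 0.2, 1.4]
grip_width: 0.0001
```

```bash
python3 -c "
from h import *
lever(12,-2);to(press(0,0,0))"
```

```text
t 21.38 press [-0.0279 -0.0011  0.3314] rot [ 1.799e+02 -1.000e-01 -8.490e+01] F [2.6 0.2 1.4] near phi 15.0 off [-0.0003 -0.0051]
13.0 dp y,z: -0.0067 -0.0054
11.0 dp y,z: -0.0065 -0.0001
9.0 dp y,z: -0.0065 0.0002
7.0 dp y,z: -0.0066 0.0004
5.0 dp y,z: -0.0066 0.0006
3.0 dp y,z: -0.0066 0.0009
1.0 dp y,z: -0.0066 0.0011
-1.0 dp y,z: -0.0066 0.0013
-3.0 dp y,z: -0.0066 0.0015
-5.0 dp y,z: -0.0066 0.0018
-7.0 dp y,z: -0.0066 0.002
-9.0 dp y,z: -0.0066 0.0022
t 21.38 pos [0.5854 0.0732 0.3314] rot [ 1.799e+02 -8.000e-02 -8.493e+01] F [2.6 0.2 1.4] w 0.0001
dp [-0.0017 -0.0285  0.3314] turn [ 0.1  -0.08 -0.23]
```

carry_out([
  {"grip": 1, "dp": [0, -0.006, 0], "rotation": [0, 0, 0]},
  {"grip": 1, "dp": [0, -0.006, 0], "rotation": [0, 0, 0]},
  {"grip": 1, "dp": [0, -0.006, 0.0005], "rotation": [0, 0, 0]},
  {"grip": 1, "dp": [0, -0.006, 0.001], "rotation": [0, 0, 0]},
  {"grip": 1, "dp": [0, -0.006, 0.001], "rotation": [0, 0, 0]},
  {"grip": 1, "dp": [0, -0.006, 0.001], "rotation": [0, 0, 0]},
  {"grip": 1, "dp": [0, -0.006, 0.0015], "rotation": [0, 0, 0]},
  {"grip": 1, "dp": [0, -0.006, 0.002], "rotation": [0, 0, 0]},
])

```text
time_s: 22.05
tool_pos: [0.6381, 0.0775, 0.3227]
tool_rot: [179.8, -0.1, -84.9]
force: [1.9, -0.1, 0.2]
grip_width: 0.0003
```

```bash
python3 -c "
from h import *
lever(11,-2);to(press(0,0,0))"
```

```text
t 22.05 press [ 0.025  -0.0017  0.3227] rot [ 1.798e+02 -1.000e-01 -8.490e+01] F [ 1.9 -0.1  0.2] near phi -1.8 off [-0.0023 -0.0092]
-3.8 dp y,z: -0.009 -0.0076
-5.8 dp y,z: -0.0066 0.0019
-7.8 dp y,z: -0.0066 0.0021
-9.8 dp y,z: -0.0066 0.0023
-11.8 dp y,z: -0.0065 0.0026
-13.8 dp y,z: -0.0065 0.0028
-15.8 dp y,z: -0.0064 0.003
-17.8 dp y,z: -0.0064 0.0032
-19.8 dp y,z: -0.0063 0.0034
-21.8 dp y,z: -0.0062 0.0025
-23.8 dp y,z: -0.0061 0.0026
t 22.05 pos [0.6381 0.0775 0.3227] rot [ 1.7978e+02 -1.0000e-01 -8.4940e+01] F [ 1.9 -0.1  0.2] w 0.0003
dp [-0.0021  0.0237  0.3228] turn [ 0.22 -0.1  -0.24]
```

carry_out([
  {"grip": 1, "dp": [0, -0.006, 0.001], "rotation": [0, 0, 0]},
  {"grip": 1, "dp": [0, -0.006, 0.001], "rotation": [0, 0, 0]},
  {"grip": 1, "dp": [0, -0.006, 0.001], "rotation": [0, 0, 0]},
  {"grip": 1, "dp": [0, -0.006, 0.001], "rotation": [0, 0, 0]},
  {"grip": 1, "dp": [0, -0.0055, 0.001], "rotation": [0, 0, 0]},
  {"grip": 1, "dp": [0, -0.0055, 0.001], "rotation": [0, 0, 0]},
  {"grip": 1, "dp": [0, -0.005, 0.001], "rotation": [0, 0, 0]},
  {"grip": 1, "dp": [0, -0.004, 0], "rotation": [0, 0, 0]},
])

```text
time_s: 22.72
tool_pos: [0.6859, 0.0818, 0.3118]
tool_rot: [179.5, -0.1, -84.9]
force: [1.2, -0.2, -1.4]
grip_width: 0.0004
```

carry_out([
  {"grip": 1, "dp": [0, -0.004, 0], "rotation": [0, 0, 0]},
  {"grip": 1, "dp": [0, -0.004, 0], "rotation": [0, 0, 0]},
  {"grip": 1, "dp": [0, -0.004, 0], "rotation": [0, 0, 0]},
  {"grip": 1, "dp": [0, -0.004, 0], "rotation": [0, 0, 0]},
])

```text
time_s: 23.05
tool_pos: [0.7028, 0.0831, 0.3105]
tool_rot: [179.3, -0.1, -84.9]
force: [0.0, 0.0, -0.3]
grip_width: 0.0006
```

```bash
python3 -c "
from h import *
lever(2,-2);to(press(0.11,0,0.305))"
```

```text
t 23.05 press [ 0.0899 -0.0021  0.3105] rot [ 1.793e+02 -1.000e-01 -8.490e+01] F [ 0.   0.  -0.3] near phi -20.8 off [0.0011 0.0028]
-22.8 dp y,z: -0.0051 0.0053
-24.8 dp y,z: -0.0061 0.0027
t 23.05 pos [0.7028 0.0831 0.3105] rot [ 1.7932e+02 -1.2000e-01 -8.4930e+01] F [ 0.   0.  -0.3] w 0.0006
dp [-0.0022 -0.0202  0.0053] turn [ 0.68 -0.12 -0.23]
```

The lever is back against its stop, with zero force. I'll back off, rise, move away to the side and look.

carry_out([
  {"grip": 1, "dp": [0, -0.006, 0], "rotation": [0, 0, 0]},
  {"grip": 1, "dp": [0, -0.01, 0], "rotation": [0, 0, 0]},
  {"grip": 1, "dp": [0, -0.004, -0.01], "rotation": [0, 0, 0]},
  {"grip": 1, "dp": [0, 0, -0.02], "rotation": [0, 0, 0]},
  {"grip": 1, "dp": [0, 0, -0.03], "rotation": [0, 0, 0]},
  {"grip": 1, "dp": [0, 0, -0.03], "rotation": [0, 0, 0]},
  {"grip": 1, "dp": [0, 0, -0.01], "rotation": [0, 0, 0]},
  {"grip": 1, "dp": [0, 0, 0], "rotation": [0, 0, 0]},
])

```text
time_s: 23.72
tool_pos: [0.7251, 0.0844, 0.4117]
tool_rot: [178.8, -0.2, -85.0]
force: [0.7, 0.3, 0.8]
grip_width: 0.0005
```

carry_out([
  {"grip": 1, "dp": [0.02, 0.005, 0], "rotation": [0, 0, 0]},
  {"grip": 1, "dp": [0.03, 0.01, 0], "rotation": [0, 0, 0]},
  {"grip": 1, "dp": [0.03, 0.01, 0], "rotation": [0, 0, 0]},
  {"grip": 1, "dp": [0.03, 0.01, 0], "rotation": [0, 0, 0]},
  {"grip": 1, "dp": [0.03, 0.01, 0], "rotation": [0, 0, 0]},
  {"grip": 1, "dp": [0.02, 0.005, 0], "rotation": [0, 0, 0]},
  {"grip": 1, "dp": [0, 0, 0], "rotation": [0, 0, 0]},
  {"grip": 1, "dp": [0, 0, 0], "rotation": [0, 0, 0]},
])

```text
time_s: 24.38
tool_pos: [0.6876, -0.083, 0.4062]
tool_rot: [178.3, -0.0, -84.6]
force: [0.1, 0.8, 1.0]
grip_width: 0.0004
```

```bash
python3 -c "
from h import *
to(press(0.11,0,0.4))
im=env.read_camera('top')[:,:,::-1];im2=env.read_camera('scene')[:,:,::-1]
c=np.zeros((600,800,3),np.uint8)
c[:300]=cv2.resize(im[70:240,0:453],(800,300),interpolation=2);c[300:]=cv2.resize(im2[170:320,60:460],(800,300),interpolation=2);cv2.imwrite('pics/end.png',c);cv2.imwrite('end_top.png',im)"
```

```text
t 24.38 pos [ 0.6876 -0.083   0.4062] rot [178.3   -0.   -84.64] F [0.1 0.8 1. ] w 0.0004
dp [-0.166  -0.0509  0.0047] turn [ 1.7  -0.    0.06]
```

View pics/end.png

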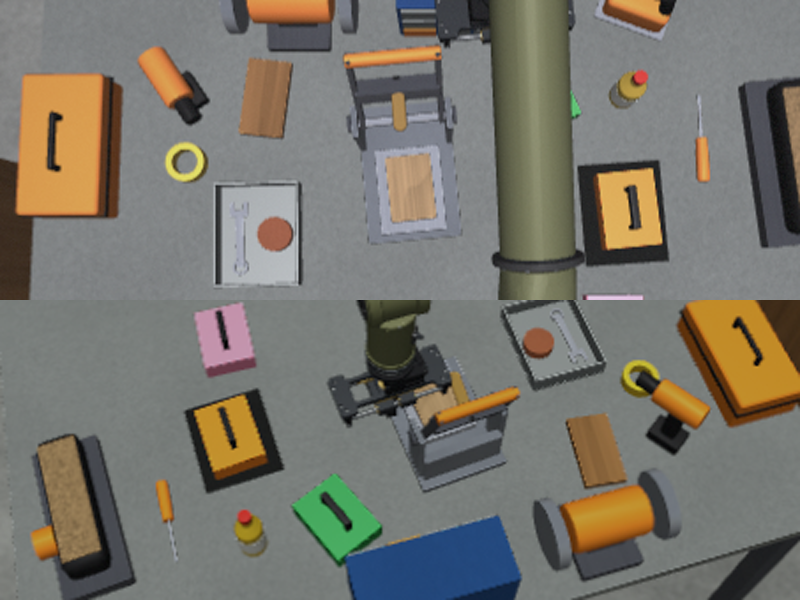

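The cover stands near the middle of the mat, the lever is up, the board is on the bed and the bystanders look unmoved. One numeric check on these same pictures, then I'll hand in.

Run:
```python
from h import *
def cen(f,box,z,lo,hi):
    t=cv2.imread(f); h=cv2.inRange(cv2.cvtColor(t,cv2.COLOR_BGR2HSV),lo,hi); m=np.zeros_like(h); a,b,c,d=box; m[a:b,c:d]=h[a:b,c:d]
    r=cv2.minAreaRect(max(cv2.findContours(m,0,2)[0],key=cv2.contourArea)); return at("top",r[0],z).round(4),np.round(r[1],1)
o=((5,120,120),(25,255,255))
print("cover",cen("end_top.png",(155,225,325,385),.049,*o),"mat .449,-.369")
print("bar before",cen("top0_raw.png",(92,112,185,260),.33,*o),"after",cen("end_top.png",(92,112,185,260),.33,*o))
```

```text
cover (array([ 0.4527, -0.3718,  0.049 ]), array([44.2, 32.4])) mat .449,-.369
bar before (array([0.6778, 0.083 , 0.33  ]), array([ 7.7, 54.6])) after (array([0.6778, 0.0829, 0.33  ]), array([ 7.8, 54.7]))
```

```bash
python3 -c "
from cell import env
print(env.get_obs()['joint_velocities'].round(1)); print(env.sign_off())"
```

```text
[-1.4  0.  -0.9 -0.1 -0.7 -0.1  0.1]
the job is handed in; nothing more can be done
None
```

I moved the cover to the mat, made the mark and eased the lever back up. The job was handed in at about 24 s, and no verdict was reported.

- **Cover:** I set it on the mat with about 17 N of contact before letting go. The last picture puts its centre about 5 mm from the mat's centre, upright.
- **Press:** I pulled the lever with the shut fingers and met the board at about 1.95 rad. I held about 25 N at the bar for about 1.2 s, roughly 18 N over the spring. I worked out the force on the board (about 34 N) from that and did not measure it.
- **Lever return:** I eased it up in about 5 s with the fingers following the bar. The bar is back where it started, within 0.1 mm in the top view, and the force dropped to zero.
- **Other things:** By eye, the board lies on the bed and the bystanders are where they were. I did not measure how far the board moved.

No check failed or disagreed.

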